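# Prove a pitch comb under the spring plunger and hang it up

### The arm

A 7-joint arm with a two-finger parallel gripper is mounted at the origin on the work surface. World frame = base frame: x ahead of the robot, y to its left, z up, the work surface at z = 0. Lengths are in m, angles in rad, forces in N, time in s.
With the tool pointing down it reaches from about 0.4 to 0.875 m from the base axis. Payload 19.3 kg.
Tool frame: the origin (TCP) lies between the finger pads, 19 mm behind the fingertips; this is the grasp point; z points along the fingers, y is the line along which they close (so a half turn about z gives the same grasp; the last joint's range is limited). The gripper opens to 85 mm and grips with 20 to 120 N. Pads are 22 mm wide; open, the fingers measure 114 mm over their backs; the gripper's body (76 mm by 85 mm) begins 54 mm behind the grasp point. The pads swing forward as they close: fully open they stand 13 mm farther back than shut.
Start: joints at [-1.232, 0.521, -0.036, 1.599, 0.021, 1.021, -0.113], TCP at [0.248, 0.573, 0.25] pointing down, gripper open.
Joint ranges: [-2.91, 2.91], [-0.3, 2.13], [-1.5, 1.42], [0.17, 2.43], [-1.26, 4.41], [0.16, 1.93], [-2.52, 2.52]. Speed limits (rad/s): [1.89, 1.89, 2.39, 2.39, 3.01, 3.01, 3.01].

### API

Orientations are given as [roll, pitch, yaw] about the fixed x, y, z axes, in that order (R = Rz(yaw) Ry(pitch) Rx(roll)).
In Python, from workcell import observe, imaging, bot gives the robot as it stands.
- The arm moves only by the tool send_rows, never from a script. Its argument "plan" is text: rows parted by semicolons, each of 7 numbers parted by spaces: the shift along the tool's x, y, z in m, then the turn, a rotation vector about the tool's x, y, z in degrees, then the finger opening in m, from 0 to 0.0854. In form: dx dy dz rx ry rz claw; .... A call has 1 to 10 rows; each row is the pose to reach, as a shift and turn from the pose commanded when the call began, along the tool's axes at that moment; what a row does not reach only later rows make up. A row lasts 1/12 s, in which the tool goes at most 41.7 mm and 7.16 degrees, less where a joint would pass 70% of its speed; a pose out of reach is approached as far as the arm can. A call with a gripper value outside its range is refused whole. The fingers move at their own pace and stop on an object; "grip_force" is the grip in N (left out, the last holds). Time passes only in rows, so rows that repeat a pose let the fingers close. It gives the time, the measured TCP pose, the force, the opening and the grip force at its end, in the units of the state.
- observe(): the state, without advancing time (a new reading comes with each control period).
- imaging.grab_frame(name): name is "scene" or "top" or "wrist"; returns a dict with "color" (420x560x3 uint8, red, green, blue), "fx", "fy", "cx", "cy" (pixels), "eye" and "orientation" of the camera in the world; the wrist camera has in their place "tool_from_camera" (4x4, takes a point from camera to tool coordinates, whose origin is the TCP and whose axes are the flange's). Camera axes: x right, y down, z forward; pixel columns grow to the right and rows downward; lengths in m; the calibration is good to about 2 mm. A picture is of the moment at which its call begins: read the wrist's pose just before it. There is no depth.
- bot.job_done(): hands the job in; it is judged then, once.
The state is a dict: "clock": time; "qpos": joint angles; "qd": joint speeds; "joint_efforts": joint torques, N m; "position": TCP position; "tool_rot": TCP orientation; "force": force on the tool from outside, world axes, zero at the start; "moment": the same for the moment, N m; "grip_width": finger opening in m; "finger_force": force on a finger pad.
Only numpy, scipy, OpenCV 4.12 (cv2) and the standard library are available. Lean on these libraries where they do the work, as an engineer would, in place of code of your own. Each camera call takes 0.05 s, during which the arm holds its last target. There are 200 camera calls.

### The job

The pitch comb stands in the slot of the blue comb press: push the red plunger head down until the hidden tip bottoms firmly on the comb, hold it bottomed for a full second without crushing the comb, and let it spring back up. Then draw the comb out of the press and hang it by its eye on the brass peg of the grey stand, leaving the other things on the shelf where they are.

Things in the scene. Friction and masses are not known exactly. Their poses are not given: they have to be found in the camera images.
- press: Blue fixed comb press on the white shelf (shelf top at z = 20 mm). Origin: centre of its underside, on the shelf top; z up. Base 14 mm thick, x from -47 to 77, y from -95 to 95 mm. Two steel rails (outer faces x = -18 and 18, y from -80 to 85, tops z = 44 mm) form a slot along y. At y = 62 mm a column (x 43 to 73) carries an arm 34 mm wide over the slot (z 84 to 104 mm).
- slot_floor (a point): Middle of the slot's floor, press x = 0, y = 0, z = 24 mm; axes as the press. The slot is 12 mm wide and 20 mm deep; the comb stands in it, within 5 mm of centred along y.
- slot_mouth (a point): Open end of the slot, at rail top height: press x = 0, y = -80, z = 44 mm. The slot's +y end is closed by a block (from y = 84 mm). The comb is drawn out towards -y.
- sleeve_end (a point): Centre of the lower end of the sleeve (30 mm diameter, 22 mm long) under the press arm: press x = 0, y = 62, z = 62 mm. It stands 8 mm above the comb's +y end, so the comb cannot be lifted straight out: first draw it at least 40 mm along the slot towards press -y, raised no more than about 4 mm, then lift.
- plunger_rim (a point): Rim of the head's top, towards press -x, 18 mm from its centre; moves with it. What is felt: once the hidden tip is on the comb the push climbs by about 5 N per mm. Bottomed firmly means 5 N or more on the comb (12 N or more at the head); over 30 N on the comb crushes it. About 18 to 22 N at the head is right; a held push sags a few N, so do not stop at the bare minimum.
- plunger: Red round head, 36 mm diameter, 14 mm thick, over the press arm on a vertical stem. Origin: centre of its top face, at press x = 0, y = 62, z = 152 mm when up. Moves straight down, at most 34 mm, and springs back. The spring takes about 3 N at first, 6 N at 24 mm. A rubber tip hidden in the sleeve meets the comb after 10 to 24 mm, set anew each time and not visible.
- comb: Loose chrome pitch comb, 0.24 to 0.39 kg, flat upright plate 8 mm thick (x), on its toothed lower edge. Origin: centre of that edge; z up. Lower part y from -80 to 80, 30 mm high; in its middle a tab 36 mm wide rises to z = 112 mm, with a 20 mm round eye. Grip the tab across its thickness from above, TCP at z about 101 mm, so the fingertips stay above the eye. Same front and back.
- comb_eye (a point): Centre of the eye (a hole along the comb's x, 20 mm diameter) in the comb's tab, at comb z = 62 mm, upper edge at z = 72 mm; axes as those of the comb.
- rack: Grey fixed peg stand on the shelf. Origin: centre of the post at the underside, on the shelf top; z up. Base plate 120 x 120 x 14 mm (x from -40 to 80), post 22 x 30 mm up to z = 184 mm. A brass peg of 10 mm diameter leaves the post towards the stand's -x, rising 12 degrees outwards.
- peg_tip (a point): Centre of the peg's round outer end, on the peg's axis: stand x = -75, y = 0, z = 174 mm (the end cap reaches 5 mm further).
- peg_root (a point): Where the peg's axis leaves the post: stand x = -11, y = 0, z = 161 mm.
- stub: Bystander: green painted lift sub stub, 68 mm diameter, 95 mm tall, upright. Origin at the centre of its underside.
- cap_a: Bystander: yellow thread cap, 68 mm diameter, 40 mm tall with its rib. Origin at the centre of its underside.
- cap_b: Bystander: the other yellow thread cap, the same.
- mirror: Bystander: flat steel inspection mirror lying on the shelf, 175 mm long along its x (from -75 to 100), disc 60 mm diameter at the +x end, up to 10 mm thick. Origin under the middle of the handle.
Things that resemble listed ones, but are neither listed nor needed, are in the scene too. Leave any brown look-alike of the comb alone.

How it is judged:
By the outcome, as a careful person would: the job done as asked, in the order asked, and still so for the second after the job is handed in, with the robot touching nothing.
It also fails if it takes over 64 s, if anything falls off the work surface, if the arm or the gripper's body presses on something with over 40 N, if the wrist force passes 120 N, or if a joint passes its speed limit or range.

## Working session

There is one attempt and no reset: what is moved stays moved. The work goes in short steps, Python scripts to look and compute and a tool call to move; the robot and the scene stay as the last step left them, time stands still between calls to the robot, and variables do not carry over. Pictures are saved under pics/ and viewed, at most 10 in all, crops included, and the job is handed in when it is done.

Besides the shell and the picture viewer there is one more tool, called after "Call:" by a JSON object that holds its "name" and its "arguments". send_rows: Moves the arm, as the interface text tells. Its arguments: {"type":"object","properties":{"plan":{"type":"string"},"grip_force":{"type":"number"}},"required":["plan"]}

```bash
mkdir -p pics; ls; python3 - <<'E'
from workcell import observe, imaging, bot
import cv2,json
s=observe();print(s)
for n in("scene","top"):
    f=imaging.grab_frame(n);cv2.imwrite(f"pics/{n}0.png",f["color"][:,:,::-1])
    print(n,{k:v for k,v in f.items() if k!="color"})
E
```

```text
pics
{'clock': 0.0, 'qpos': array([-1.23218751,  0.52200488, -0.03631564,  1.59998312,  0.02121697,
        1.02110931, -0.11281703]), 'qd': array([ 0.0006063 ,  0.00069057,  0.00072024,  0.00015143,  0.00016262,
       -0.00037702, -0.00175261]), 'joint_efforts': array([-3.58886491e-04, -9.27092600e+01,  1.97922930e+00, -3.69951332e+01,
        1.77930359e-02,  7.84116914e-03,  2.23173595e-05]), 'position': array([0.24836787, 0.5731961 , 0.24944046]), 'tool_rot': array([-3.14047788e+00,  1.00131764e-04,  2.73275511e+00]), 'force': array([-0.19206603, -0.27738242,  0.66793804]), 'moment': array([-0.00670581, -0.00847032,  0.01926643]), 'finger_force': 0.0, 'grip_width': 0.08541838755212147}
scene {'fx': 470.04585660781345, 'fy': 470.04585660781345, 'cx': 282.3983381566012, 'cy': 212.9951904382374, 'eye': array([1.36687356, 0.40897011, 0.79517307]), 'orientation': array([-2.1581958,  0.0157403,  1.9729523])}
top {'fx': 435.02850970857503, 'fy': 435.02850970857503, 'cx': 284.5261434681164, 'cy': 213.48889997904527, 'eye': array([0.30876168, 0.02367552, 1.47934602]), 'orientation': array([-3.01434222e+00,  2.11698472e-03, -1.59090004e+00])}
```

View pics/scene0.png

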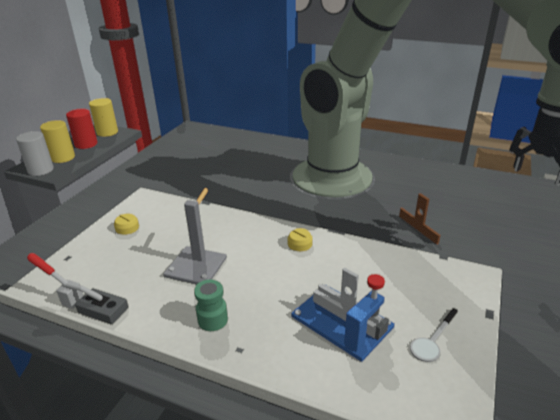

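View pics/top0.png

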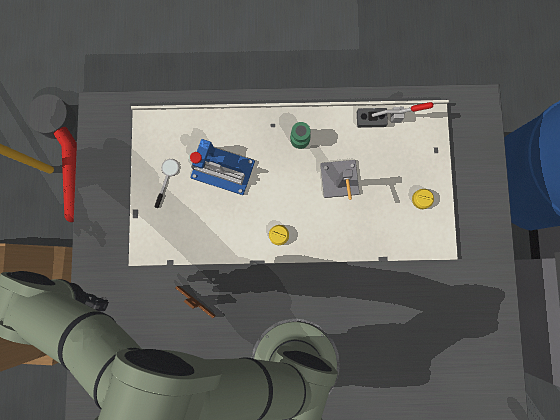

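The scene view shows the press at (345,315) with the red head at (376,282), the rack post at (195,235) with its peg tip at (204,195), and a brown look-alike comb at (420,220). In the top view, the red head is at (196,158), the press at (224,168), the rack base at (341,179), and the peg runs (347,178) to (349,198).

```bash
cat > h.py <<'E'
import numpy as np,cv2
from scipy.spatial.transform import Rotation as R
from workcell import observe, imaging, bot
def pose(f):
    if "eye" in f: return np.array(f["eye"]),R.from_euler("xyz",f["orientation"]).as_matrix()
    T=f["T"]@np.array(f["tool_from_camera"]); return T[:3,3],T[:3,:3]
def grab(n):
    s=observe(); f=imaging.grab_frame(n)
    if n=="wrist":
        T=np.eye(4);T[:3,:3]=R.from_euler("xyz",s["tool_rot"]).as_matrix();T[:3,3]=s["position"];f["T"]=T
    return f
def ray(f,p):
    e,M=pose(f);d=M@np.array([(p[0]-f["cx"])/f["fx"],(p[1]-f["cy"])/f["fy"],1]);return e,d/np.linalg.norm(d)
def onz(f,p,z):
    e,d=ray(f,p);return e+d*(z-e[2])/d[2]
def tri(*fp):
    A=np.zeros((3,3));b=np.zeros(3);rs=[ray(f,p) for f,p in fp]
    for e,d in rs:
        P=np.eye(3)-np.outer(d,d);A+=P;b+=P@e
    x=np.linalg.solve(A,b);return x,[np.linalg.norm((np.eye(3)-np.outer(d,d))@(x-e)) for e,d in rs]
def proj(f,X):
    e,M=pose(f);c=M.T@(np.array(X)-e);return np.array([f["cx"]+f["fx"]*c[0]/c[2],f["cy"]+f["fy"]*c[1]/c[2]])
def blobs(f,lo,hi,roi=None,amin=15):
    h=cv2.cvtColor(f["color"],cv2.COLOR_RGB2HSV);m=cv2.inRange(h,np.array(lo),np.array(hi))
    if roi: z=np.zeros_like(m);x0,y0,x1,y1=roi;z[y0:y1,x0:x1]=m[y0:y1,x0:x1];m=z
    n,l,s,c=cv2.connectedComponentsWithStats(m)
    return [(s[i,4],c[i].round(1),s[i,:4],l==i) for i in range(1,n) if s[i,4]>=amin]
def crop(f,roi,k,name):
    x0,y0,x1,y1=roi;cv2.imwrite("pics/"+name,cv2.resize(f["color"][y0:y1,x0:x1,::-1],None,fx=k,fy=k,interpolation=cv2.INTER_CUBIC))
E
python3 - <<'E'
from h import *
S=grab("scene");T=grab("top")
def show(n,f,lo,hi,roi):
    bs=blobs(f,lo,hi,roi)
    for b in bs: print(n,b[:3],cv2.minAreaRect(np.argwhere(b[3])[:,::-1].astype(np.float32)))
    return bs
r1=show("redS",S,(0,150,80),(8,255,255),(360,265,395,300));r2=show("redT",T,(0,150,80),(8,255,255),(180,145,210,175))
print("head",tri((S,r1[0][1]),(T,r2[0][1])))
p1=show("pegS",S,(9,120,100),(22,255,255),(185,180,220,215));p2=show("pegT",T,(9,120,100),(22,255,255),(335,165,360,210))
show("blueT",T,(100,120,40),(125,255,255),(180,130,270,205))
a=np.hstack([cv2.resize(T["color"][130:205,180:270],(450,375),interpolation=2),cv2.resize(T["color"][140:210,310:376],(330,350),interpolation=2)[:350].copy() if 0 else cv2.resize(T["color"][140:215,310:376],(330,375),interpolation=2)])
cv2.imwrite("pics/c1.png",a[:,:,::-1])
E
```

```text
redS (np.int32(185), array([375.5, 281.3]), array([368, 275,  16,  14], dtype=int32)) ((375.5, 281.5), (13.0, 15.0), 90.0)
redT (np.int32(98), array([195.2, 157.2]), array([190, 152,  11,  11], dtype=int32)) ((195.0, 157.0), (10.0, 10.0), 90.0)
head (array([0.65788513, 0.29600409, 0.16678363]), [np.float64(0.00010674345453215427), np.float64(0.00010674345453219174)])
pegS (np.int32(38), array([202. , 194.7]), array([198, 189,   9,  12], dtype=int32)) ((202.23077392578125, 194.6538543701172), (3.882901668548584, 13.590154647827148), 33.690067291259766)
pegT (np.int32(63), array([348.3, 189. ]), array([346, 179,   6,  21], dtype=int32)) ((348.26300048828125, 188.95953369140625), (20.37566375732422, 2.9651150703430176), 81.25383758544922)
blueT (np.int32(1455), array([222. , 166.3]), array([191, 139,  64,  56], dtype=int32)) ((221.50001525878906, 166.49998474121094), (58.18590545654297, 40.47715377807617), 18.434947967529297)
```

View pics/c1.png

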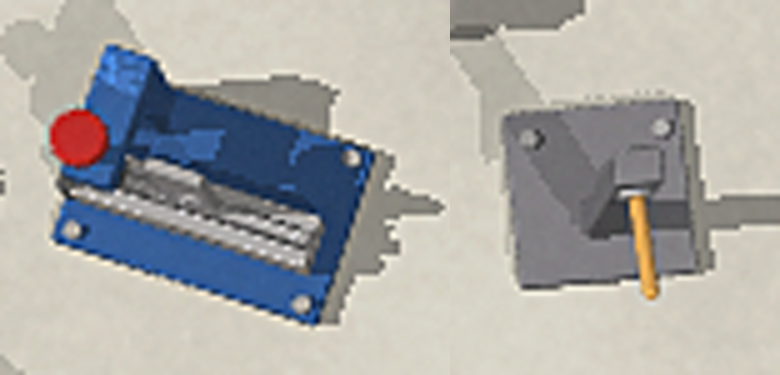

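The crop shows the head at (77,138), the visible base corners at (55,240), (322,325) and (377,152), and the rack plate corners at (503,115), (690,100), (695,272) and (518,288). The peg tip is at (651,293).

```bash
python3 - <<'E'
from h import *
T=grab("top");S=grab("scene")
q=lambda u,v,ox=180,oy=130:(ox+u/5-.4,oy+v/5-.4)
a,b,c=[onz(T,q(*p),.034) for p in((55,240),(322,325),(377,152))]
print(a,b,c,np.linalg.norm(a-b),np.linalg.norm(b-c))
d=(a-b);yw=np.arctan2(-d[0],d[1]);d2=c-b;yw2=np.arctan2(d2[1],d2[0]);print("press yaw",np.degrees([yw,yw2]))
yaw=yw;M=R.from_euler("z",yaw).as_matrix()
o=np.mean([a-M@[-.047,.095,.034-.02],b-M@[-.047,-.095,.014],c-M@[.077,-.095,.014]],0)
print("press origin",o,"head pred",o+M@[0,.062,.152])
rc=[onz(T,q(u-450,v,310,140),.034) for u,v in((503,115),(690,100),(695,272),(518,288))]
print(np.round(rc,4)); 
ex=(rc[0]-rc[3]+rc[1]-rc[2]);ey=(rc[0]-rc[1]+rc[3]-rc[2]);print("rack yaw",np.degrees([np.arctan2(ex[1],ex[0]),np.arctan2(-ey[0],ey[1])]))
ry=np.arctan2(ex[1],ex[0]);Mr=R.from_euler("z",ry).as_matrix()
ro=np.mean(rc,0)-Mr@[.02,0,.014];print("rack",ro,"tip",ro+Mr@[-.08,0,.175])
print("tip top ray", onz(T,q(201,295,310,140),.195), "root",onz(T,q(188,195,310,140),.181))
s=observe();P=s["position"];Rt=R.from_euler("xyz",s["tool_rot"]);print(P,np.degrees(s["tool_rot"]),s["clock"])
E
```

```text
[0.62270234 0.33859913 0.034     ] [0.56062825 0.15822785 0.034     ] [0.67925224 0.11980065 0.034     ] 0.19075375204619494 0.12469282701901178
press yaw [-18.99070748 -17.94927632]
press origin [0.63652398 0.23364162 0.02      ] head pred [0.6566997  0.29226704 0.172     ]
[[ 0.6656 -0.1017  0.034 ]
 [ 0.6734 -0.2293  0.034 ]
 [ 0.5548 -0.2277  0.034 ]
 [ 0.5463 -0.1082  0.034 ]]
rack yaw [1.18142919 3.7732509 ]
rack [ 0.59003946 -0.16714308  0.02      ] tip [ 0.51005647 -0.16879255  0.195     ]
tip top ray [ 0.51398025 -0.17284377  0.195     ] root [ 0.57788914 -0.16949704  0.181     ]
[0.2484399  0.57339357 0.24979036] [-1.79977209e+02  2.68290024e-03  1.56576040e+02] 0.3
```

Call:
{"name": "send_rows", "arguments": {"plan": "-0.486 -0.0945 -0.05 0 0 85 0;-0.486 -0.0945 -0.05 0 0 85 0;-0.486 -0.0945 -0.05 0 0 85 0;-0.486 -0.0945 -0.05 0 0 85 0;-0.486 -0.0945 -0.05 0 0 85 0;-0.486 -0.0945 -0.05 0 0 85 0;-0.486 -0.0945 -0.05 0 0 85 0;-0.486 -0.0945 -0.05 0 0 85 0;-0.486 -0.0945 -0.05 0 0 85 0;-0.486 -0.0945 -0.05 0 0 85 0"}}

```text
clock: 1.13
position: [0.5918, 0.3378, 0.2922]
tool_rot: [3.141, -0.0, 1.477]
force: [-0.2, 0.6, 0.2]
grip_width: 0.0001
finger_force: 0.0
```

Call:
{"name": "send_rows", "arguments": {"plan": "-0.0386 0.0694 -0.0078 0 0 13.4 0;-0.0386 0.0694 -0.0078 0 0 13.4 0;-0.0386 0.0694 -0.0078 0 0 13.4 0;-0.0386 0.0694 -0.0078 0 0 13.4 0;-0.0386 0.0694 -0.0078 0 0 13.4 0"}}

```text
clock: 1.55
position: [0.6558, 0.2948, 0.2992]
tool_rot: [-3.141, 0.0, 1.25]
force: [0.4, 0.6, -0.2]
grip_width: 0.0001
finger_force: 0.0
```

```bash
python3 - <<'E'
from h import *
f=grab("wrist");s=observe();print(s["position"],np.degrees(s["tool_rot"]),np.round(f["tool_from_camera"],4).tolist(),f["fx"],f["cx"],f["cy"])
cv2.imwrite("pics/w1.png",f["color"][:,:,::-1]);
for b in blobs(f,(0,150,80),(8,255,255),amin=100): print(b[:3],onz(f,b[1],.172))
E
```

```text
[0.65542277 0.29545029 0.29936158] [-1.79948065e+02 -3.96663309e-03  7.16584430e+01] [[-0.0005, -0.9526, -0.3042, 0.0778], [1.0, -0.0006, 0.0004, 0.0006], [-0.0005, -0.3042, 0.9526, -0.1238], [0.0, 0.0, 0.0, 1.0]] 324.6468958512582 276.35979546072576 211.3646555826994
(np.int32(1329), array([276.8, 204. ]), array([257, 183,  41,  43], dtype=int32)) [0.65791405 0.29818617 0.172     ]
```

View pics/w1.png

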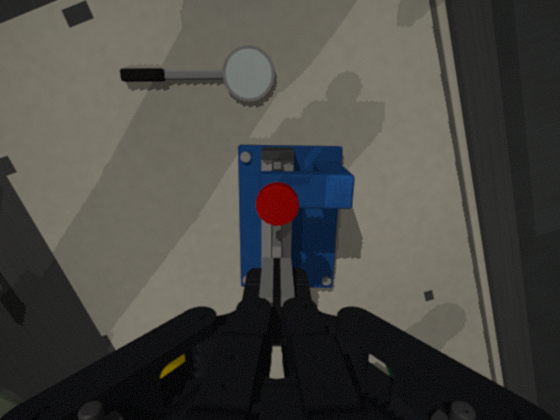

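The wrist view shows the red head at (277,204), the press edges aligned with the image, and the column on the right at (340,188), so the tool yaw matches the press to within a degree.

Call:
{"name": "send_rows", "arguments": {"plan": "0.0013 0.0017 0.04 0 0 0 0;0.0013 0.0017 0.075 0 0 0 0;0.0013 0.0017 0.095 0 0 0 0;0.0013 0.0017 0.1 0 0 0 0;0.0013 0.0017 0.104 0 0 0 0;0.0013 0.0017 0.108 0 0 0 0;0.0013 0.0017 0.111 0 0 0 0;0.0013 0.0017 0.114 0 0 0 0;0.0013 0.0017 0.116 0 0 0 0;0.0013 0.0017 0.116 0 0 0 0"}}

```text
clock: 2.43
position: [0.6585, 0.2958, 0.1843]
tool_rot: [3.141, -0.001, 1.249]
force: [1.1, 3.1, 3.3]
grip_width: 0.0002
finger_force: 2.0
```

Call:
{"name": "send_rows", "arguments": {"plan": "0 0 0.0015 0 0 0 0;0 0 0.003 0 0 0 0;0 0 0.0045 0 0 0 0;0 0 0.005 0 0 0 0;0 0 0.005 0 0 0 0"}}

```text
clock: 2.85
position: [0.6585, 0.2956, 0.179]
tool_rot: [3.141, -0.001, 1.249]
force: [0.7, 3.8, 9.5]
grip_width: -0.0001
finger_force: 4.5
```

Call:
{"name": "send_rows", "arguments": {"plan": "0 0 0.001 0 0 0 0;0 0 0.002 0 0 0 0;0 0 0.002 0 0 0 0;0 0 0.002 0 0 0 0"}}

```text
clock: 3.18
position: [0.6585, 0.2956, 0.1778]
tool_rot: [3.141, -0.001, 1.249]
force: [-2.1, 2.4, 14.3]
grip_width: 0.0005
finger_force: 7.7
```

Call:
{"name": "send_rows", "arguments": {"plan": "0 0 0.001 0 0 0 0;0 0 0.0022 0 0 0 0;0 0 0.0022 0 0 0 0;0 0 0.0022 0 0 0 0"}}

```text
clock: 3.52
position: [0.6586, 0.2956, 0.1762]
tool_rot: [3.141, -0.002, 1.249]
force: [-4.8, 1.8, 23.3]
grip_width: 0.0002
finger_force: 11.4
```

Call:
{"name": "send_rows", "arguments": {"plan": "0 0 0 0 0 0 0;0 0 0 0 0 0 0;0 0 0 0 0 0 0;0 0 0 0 0 0 0;0 0 0 0 0 0 0;0 0 0 0 0 0 0;0 0 0 0 0 0 0;0 0 0 0 0 0 0;0 0 0 0 0 0 0;0 0 0 0 0 0 0"}}

```text
clock: 4.35
position: [0.6586, 0.2956, 0.1762]
tool_rot: [3.141, -0.002, 1.249]
force: [-4.6, 2.1, 22.8]
grip_width: 0.0001
finger_force: 11.3
```

Call:
{"name": "send_rows", "arguments": {"plan": "0 0 0 0 0 0 0;0 0 0 0 0 0 0;0 0 0 0 0 0 0;0 0 0 0 0 0 0;0 0 0 0 0 0 0;0 0 0 0 0 0 0"}}

```text
clock: 4.85
position: [0.6586, 0.2956, 0.1762]
tool_rot: [3.141, -0.002, 1.249]
force: [-5.1, 1.0, 21.8]
grip_width: -0.0
finger_force: 11.3
```

Call:
{"name": "send_rows", "arguments": {"plan": "0 0 -0.008 0 0 0 0;0 0 -0.02 0 0 0 0;0 0 -0.05 0 0 0 0;-0.03 0 -0.08 0 0 0 0.045;-0.062 0 -0.11 0 0 0 0.045;-0.062 0 -0.115 0 0 0 0.045;-0.062 0 -0.115 0 0 0 0.045;-0.062 0 -0.115 0 0 0 0.045"}}

```text
clock: 5.52
position: [0.6384, 0.2362, 0.2896]
tool_rot: [-3.141, -0.0, 1.248]
force: [0.3, -0.5, -0.7]
grip_width: 0.0451
finger_force: 0.0
```

```bash
python3 - <<'E'
from h import *
f=grab("wrist");s=observe();print(s["position"],np.degrees(s["tool_rot"]),s["force"],s["grip_width"])
crop(f,(180,60,380,310),2.4,"w2.png");np.save("w2.npy",{k:v for k,v in f.items()},allow_pickle=True)
for b in blobs(f,(0,150,80),(8,255,255),amin=100): print(b[:3],onz(f,b[1],.172))
E
```

```text
[0.63814121 0.23673311 0.28864381] [-1.79934265e+02  4.53325772e-02  7.15743557e+01] [-0.2803887  -0.42661131 -0.01498271] 0.04473368383856057
(np.int32(1683), array([274., 128.]), array([252, 103,  46,  50], dtype=int32)) [0.65760885 0.29707469 0.172     ]
```

View pics/w2.png

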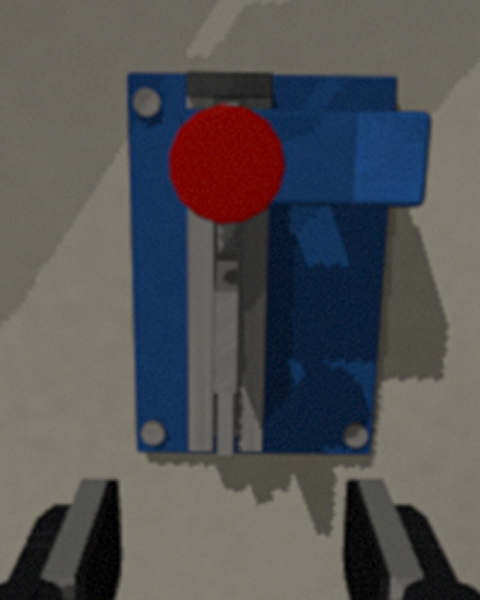

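```bash
python3 - <<'E'
from h import *
f=np.load("w2.npy",allow_pickle=True).item()
M=R.from_euler("z",np.radians(-18.4)).as_matrix();o=np.array([.6379,.2372,.02])
c=lambda X:((proj(f,o+M@np.array(X)/1000)-[180,60])*2.4).round(0)
for X in [(-4,18,136),(4,18,136),(-4,-18,136),(4,-18,136),(0,18,54),(0,80,54),(0,-80,54),(-18,-80,44),(18,-80,44),(-47,95,14),(77,95,14),(-47,-95,14),(77,-95,14),(-18,0,44),(18,0,44),(-18,62,152),(18,62,152),(0,80,152),(0,44,152)]: print(X,c(X))
q=lambda u,v:(u/2.4+180,v/2.4+60)
inv=lambda p,z:(M.T@(onz(f,p,z)-o)*1000).round(1)
for n,p,z in[("tab -y",(225,394),.156),("tab -y",(225,262),.156),("comb end -y",(225,455),.074)]:print(n,inv(q(*p),z))
for p in[(129,73),(397,77),(138,452),(370,455)]:print(inv(q(*p),.034))
E
```

```text
(-4, 18, 136) [215. 298.]
(4, 18, 136) [239. 298.]
(-4, -18, 136) [216. 398.]
(4, -18, 136) [239. 398.]
(0, 18, 54) [228. 256.]
(0, 80, 54) [227. 107.]
(0, -80, 54) [229. 461.]
(-18, -80, 44) [192. 452.]
(18, -80, 44) [265. 452.]
(-47, 95, 14) [125.  73.]
(77, 95, 14) [396.  73.]
(-47, -95, 14) [140. 455.]
(77, -95, 14) [374. 454.]
(-18, 0, 44) [189. 291.]
(18, 0, 44) [268. 291.]
(-18, 62, 152) [166. 167.]
(18, 62, 152) [286. 167.]
(0, 80, 152) [226. 104.]
(0, 44, 152) [226. 227.]
tab -y [ -0.8 -16.5 136. ]
tab -y [ -0.6  30.2 136. ]
comb end -y [ -1.7 -77.1  54. ]
[-45.1  95.1  14. ]
[77.4 93.2 14. ]
[-48.2 -93.5  14. ]
[ 75.  -95.4  14. ]
```

Call:
{"name": "send_rows", "arguments": {"plan": "0.002 -0.0005 0.04 0 0 0 0.045;0.002 -0.0005 0.08 0 0 0 0.045;0.002 -0.0005 0.115 0 0 0 0.045;0.002 -0.0005 0.135 0 0 0 0.045;0.002 -0.0005 0.1435 0 0 0 0.03;0.002 -0.0005 0.1435 0 0 0 0.016;0.002 -0.0005 0.1435 0 0 0 0;0.002 -0.0005 0.1435 0 0 0 0;0.002 -0.0005 0.1435 0 0 0 0;0.002 -0.0005 0.1435 0 0 0 0", "grip_force": 70}}

```text
clock: 6.4
position: [0.6389, 0.2388, 0.147]
tool_rot: [3.141, -0.001, 1.249]
force: [-0.3, 1.1, -1.9]
grip_width: 0.0071
finger_force: 71.0
```

Call:
{"name": "send_rows", "arguments": {"plan": "0 0 -0.0015 0 0 0 0;0 0 -0.0025 0 0 0 0;-0.008 0 -0.0025 0 0 0 0;-0.02 0 -0.0025 0 0 0 0;-0.035 0 -0.0025 0 0 0 0;-0.05 0 -0.0025 0 0 0 0;-0.065 0 -0.0025 0 0 0 0;-0.07 0 -0.0025 0 0 0 0;-0.07 0 -0.0025 0 0 0 0"}}

```text
clock: 7.15
position: [0.616, 0.17, 0.1487]
tool_rot: [-3.141, 0.001, 1.247]
force: [-2.1, -1.3, -4.1]
grip_width: 0.0068
finger_force: 70.9
```

Call:
{"name": "send_rows", "arguments": {"plan": "0 0 -0.02 0 0 0 0;0 0 -0.05 0 0 0 0;0 0 -0.08 0 0 0 0;0 0 -0.11 0 0 0 0;-0.02 -0.003 -0.135 0 0 0 0;-0.05 -0.008 -0.15 0 0 -3 0;-0.08 -0.012 -0.15 0 0 -6 0;-0.11 -0.017 -0.15 0 0 -9 0;-0.14 -0.022 -0.15 0 0 -12 0;-0.17 -0.027 -0.15 0 0 -15 0"}}

```text
clock: 7.98
position: [0.5368, 0.0185, 0.2988]
tool_rot: [3.14, -0.0, 1.514]
force: [0.8, -0.2, -3.3]
grip_width: 0.0066
finger_force: 71.0
```

```bash
python3 - <<'E'
from h import *
s=observe();P=s["position"];r=R.from_euler("xyz",s["tool_rot"]);print(P,np.degrees(s["tool_rot"]),s["force"],s["grip_width"])
print("to (0.44,-0.17,.30):",r.inv().apply(np.array([.44,-.17,.30])-P).round(4))
E
```

```text
[0.53678179 0.01854388 0.29880279] [ 1.79932176e+02 -2.32544864e-03  8.67438900e+01] [ 0.76739713 -0.19465055 -3.25225105] 0.006621288059932053
to (0.44,-0.17,.30): [-0.1937 -0.0859 -0.0013]
```

Call:
{"name": "send_rows", "arguments": {"plan": "-0.027 -0.012 -0.001 0 0 -2 0;-0.054 -0.024 -0.001 0 0 -4 0;-0.081 -0.036 -0.001 0 0 -6 0;-0.108 -0.048 -0.001 0 0 -6 0;-0.135 -0.06 -0.001 0 0 -6 0;-0.162 -0.072 -0.001 0 0 -6 0;-0.185 -0.082 -0.001 0 0 -6 0;-0.194 -0.086 -0.001 0 0 -6 0;-0.194 -0.086 -0.001 0 0 -6 0;-0.194 -0.086 -0.001 0 0 -6 0"}}

```text
clock: 8.82
position: [0.4402, -0.169, 0.2997]
tool_rot: [3.141, 0.0, 1.615]
force: [0.2, 0.5, -3.6]
grip_width: 0.0069
finger_force: 70.9
```

```bash
python3 - <<'E'
from h import *
s=observe();print(s["position"],np.degrees(s["tool_rot"]),s["force"])
W=grab("wrist");S=grab("scene");T=grab("top")
np.save("v3.npy",{"W":W,"S":S,"T":T},allow_pickle=True)
for n,f in(("W",W),("S",S),("T",T)):
  for b in blobs(f,(9,120,80),(24,255,255),None if n=="W" else ((160,160,240,230) if n=="S" else (330,160,365,215)),30): print(n,b[:3],cv2.minAreaRect(np.argwhere(b[3])[:,::-1].astype(np.float32)))
a=np.hstack([W["color"][:,:],cv2.resize(S["color"][150:290,140:250],(330,420),interpolation=2)]);cv2.imwrite("pics/c3.png",cv2.resize(a,(800,378))[:,:,::-1])
E
```

```text
[ 0.4401799  -0.16898638  0.29973027] [1.79950117e+02 5.54764540e-03 9.25311415e+01] [ 0.16356891  0.49112251 -3.63527035]
W (np.int32(1031), array([411.4, 220.4]), array([370, 211,  83,  20], dtype=int32)) ((411.09674072265625, 220.3949432373047), (13.274009704589844, 82.49231719970703), 83.82982635498047)
S (np.int32(38), array([202. , 194.9]), array([198, 189,   9,  13], dtype=int32)) ((201.9999542236328, 194.99998474121094), (2.773500919342041, 13.312806129455566), 33.6900634765625)
T (np.int32(36), array([347.6, 184.5]), array([346, 179,   4,  13], dtype=int32)) ((347.699951171875, 184.90000915527344), (12.162237167358398, 2.828427314758301), 81.8698959350586)
```

View pics/c3.png

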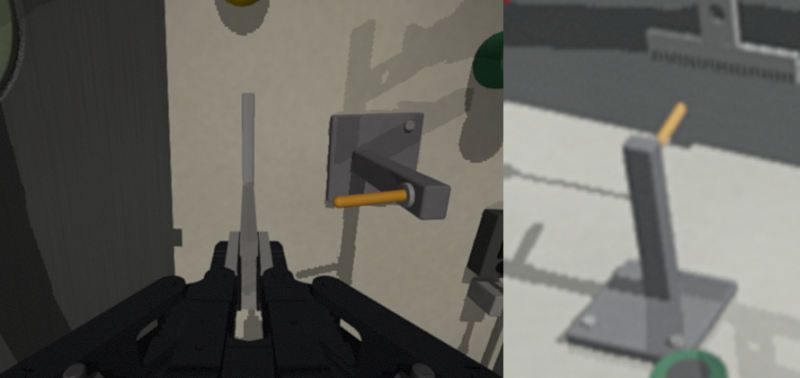

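The composite shows the peg in the wrist view from tip (338,202) to root (410,195), with the comb as a vertical strip at column 248 in line with the tool. The scene crop shows the eye at (718,12) and the peg tip at (682,105).

```bash
python3 - <<'E'
from h import *
d=np.load("v3.npy",allow_pickle=True).item();W,S=d["W"],d["S"]
b=blobs(W,(9,120,80),(24,255,255),None,300)[0][3];p=np.argwhere(b)[:,::-1].astype(np.float32)
l=cv2.fitLine(p,cv2.DIST_L2,0,.01,.01).ravel();print(l)
at=lambda u:(u,l[3]+(u-l[2])*l[1]/l[0])
tip=onz(W,at(370.5),.195);mid=onz(W,at(411.4),.188);root=onz(W,at(452),.182)
print("tip",tip,"mid",mid,"root",root,"yaw",np.degrees(np.arctan2((root-tip)[1],(root-tip)[0])))
print("tri mid",tri((W,at(411.4)),(S,(202,194.8))))
print("tri tip",tri((W,at(370.5)),(S,(206,189.2))))
s=W["T"];eye=s[:3,3]-[0,0,.041];print("eye pred",eye,"proj",proj(S,eye),"seen ~",(219.6,154.4))
g=S["color"][140:175,195:245];crop(S,(180,130,260,210),7,"eye.png")
E
```

```text
[ 9.9427813e-01 -1.0682226e-01  4.1141125e+02  2.2041805e+02]
tip [ 0.51154506 -0.17192219  0.195     ] mid [ 0.54477473 -0.16944944  0.188     ] root [ 0.57875998 -0.16645216  0.182     ] yaw 4.652540763639515
tri mid (array([ 0.5411623 , -0.16689339,  0.19600848]), [np.float64(9.594497988461749e-05), np.float64(9.594497988460153e-05)])
tri tip (array([ 0.51197183, -0.17266055,  0.19438306]), [np.float64(0.0005185926987752558), np.float64(0.0005185926987753248)])
eye pred [ 0.4401799  -0.16898638  0.25873027] proj [219.29726618 154.36835336] seen ~ (219.6, 154.4)
```

View pics/eye.png

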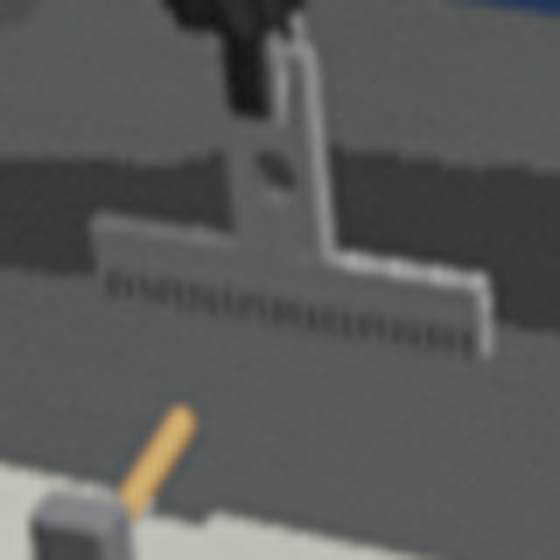

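The crop shows the eye at (276,172), which matches the predicted position. The peg tip is at (182,408).

Call:
{"name": "send_rows", "arguments": {"plan": "-0.007 0.0 0.03 0 0 -1.5 0;-0.007 0.02 0.05 0 0 -1.5 0;-0.007 0.0446 0.058 0 0 -1.5 0;-0.007 0.0446 0.058 0 0 -1.5 0;-0.007 0.0446 0.058 0 0 -1.5 0;-0.0067 0.052 0.0598 0 0 -1.5 0;-0.0065 0.06 0.0615 0 0 -1.5 0;-0.0063 0.068 0.063 0 0 -1.5 0;-0.0063 0.068 0.063 0 0 -1.5 0"}}

```text
clock: 9.72
position: [0.5095, -0.1718, 0.2364]
tool_rot: [3.141, 0.0, 1.643]
force: [-0.1, 0.0, -2.6]
grip_width: 0.0072
finger_force: 70.8
```

```bash
python3 - <<'E'
from h import *
s=observe();print(s["position"],s["force"])
S=grab("scene");W=grab("wrist")
a=np.hstack([cv2.resize(S["color"][140:230,160:240],(400,450),interpolation=2),cv2.resize(W["color"][150:300,220:353],(399,450),interpolation=2)]);cv2.imwrite("pics/c4.png",a[:,:,::-1])
E
```

```text
[ 0.50953803 -0.17180983  0.23639671] [-0.09013339  0.02493598 -2.60094084]
```

View pics/c4.png

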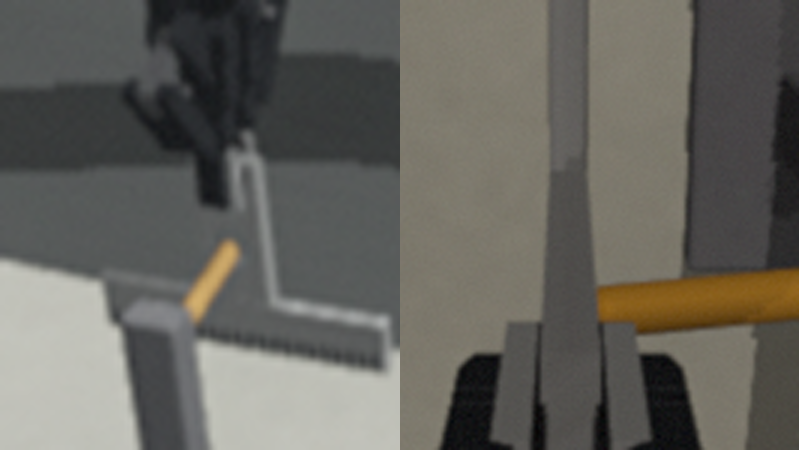

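The peg's far end is hidden by the comb face at the eye in both views ((237,243) in the scene crop), with no contact force, so it is entering cleanly.

Call:
{"name": "send_rows", "arguments": {"plan": "0 0.006 0.0012 0 0 0 0;0 0.012 0.0025 0 0 0 0;0 0.019 0.004 0 0 0 0;0 0.0256 0.0052 0 0 0 0;0 0.0256 0.0052 0 0 0 0;0 0.0256 0.0052 0 0 0 0"}}

```text
clock: 10.32
position: [0.5335, -0.1705, 0.2309]
tool_rot: [-3.141, 0.0, 1.642]
force: [0.6, 0.4, -3.9]
grip_width: 0.0067
finger_force: 70.8
```

Free and on axis. Now lower until the eye rests on the peg.

Call:
{"name": "send_rows", "arguments": {"plan": "0 0 0.0015 0 0 0 0;0 0 0.003 0 0 0 0;0 0 0.004 0 0 0 0;0 0 0.0045 0 0 0 0;0 0 0.0045 0 0 0 0"}}

```text
clock: 10.73
position: [0.5332, -0.1706, 0.2267]
tool_rot: [-3.141, -0.0, 1.641]
force: [0.2, -0.2, -3.6]
grip_width: 0.0067
finger_force: 70.9
```

Call:
{"name": "send_rows", "arguments": {"plan": "0 0 0.001 0 0 0 0;0 0 0.002 0 0 0 0;0 0 0.002 0 0 0 0;0 0 0.002 0 0 0 0"}}

```text
clock: 11.07
position: [0.5335, -0.1707, 0.2255]
tool_rot: [3.141, -0.0, 1.641]
force: [-4.2, 1.3, 11.0]
grip_width: 0.0066
finger_force: 73.2
```

Call:
{"name": "send_rows", "arguments": {"plan": "0 0 -0.0008 0 0 0 0;0 0 -0.0008 0 0 0 0;0 0 -0.0008 0 0 0 0.012;0 0 -0.0008 0 0 0 0.016;0 0 -0.0008 0 0 0 0.022;0 0 -0.0008 0 0 0 0.028;0 0 -0.0008 0 0 0 0.028;0 0 -0.0008 0 0 0 0.028", "grip_force": 20}}

```text
clock: 11.73
position: [0.5334, -0.1706, 0.2255]
tool_rot: [-3.142, -0.0, 1.642]
force: [0.2, 0.2, 0.6]
grip_width: 0.0281
finger_force: 0.0
```

```bash
python3 - <<'E'
from h import *
s=observe();print(s["position"],s["force"],s["grip_width"])
S=grab("scene");W=grab("wrist")
a=np.hstack([cv2.resize(S["color"][140:230,160:240],(400,450),interpolation=2),cv2.resize(W["color"][100:350,180:402],(399,450),interpolation=2)]);cv2.imwrite("pics/c5.png",a[:,:,::-1])
E
```

```text
[ 0.53342466 -0.17055513  0.22554325] [0.16008545 0.2492614  0.55441611] 0.028074640773638703
```

View pics/c5.png

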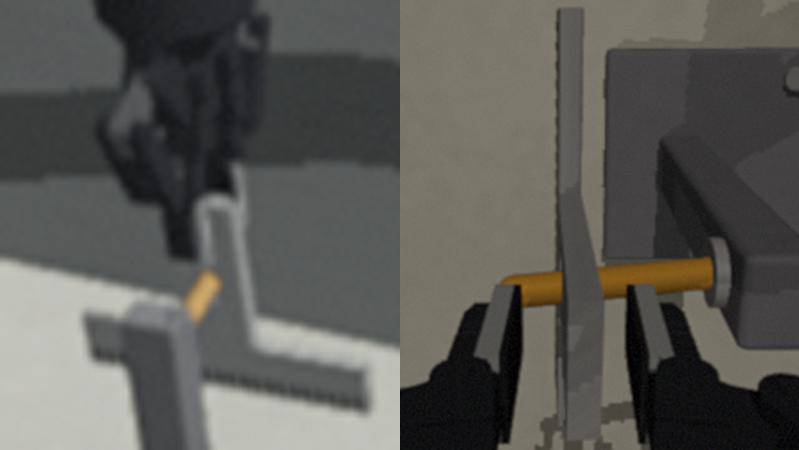

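The peg passes through the eye: its tip shows left of the comb at (515,290) and its root on the right at (715,270). The comb hangs free between the open fingers, so I'm retreating straight up.

Call:
{"name": "send_rows", "arguments": {"plan": "0 0 -0.01 0 0 0 0.028;0 0 -0.025 0 0 0 0.028;0 0 -0.05 0 0 0 0.028;0 0 -0.085 0 0 0 0.028;0 0 -0.12 0 0 0 0.028;0 0 -0.12 0 0 0 0.028;0 0 -0.12 0 0 0 0.028;0 0 -0.12 0 0 0 0.028;0 0 -0.12 0 0 0 0.028;0 0 -0.12 0 0 0 0.028"}}

```text
clock: 12.67
position: [0.5331, -0.1704, 0.3448]
tool_rot: [-3.14, -0.0, 1.642]
force: [-0.1, 0.0, 0.4]
grip_width: 0.0278
finger_force: 0.0
```

```bash
python3 - <<'E'
from h import *
s=observe();print(s["clock"],s["position"],s["force"])
S=grab("scene");W=grab("wrist")
a=np.hstack([S["color"],cv2.resize(W["color"][100:350,180:402],(373,420),interpolation=2)]);cv2.imwrite("pics/c6.png",cv2.resize(a,(800,360))[:,:,::-1])
E
```

```text
12.6667 [ 0.53307977 -0.17043888  0.34483378] [-0.09160468  0.03190735  0.44347307]
```

View pics/c6.png

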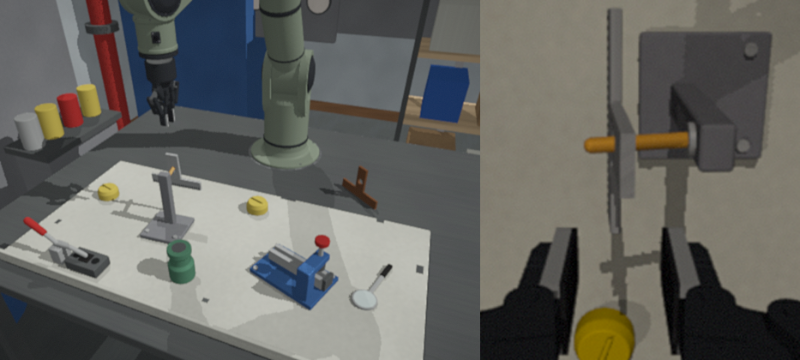

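The comb hangs on the peg at (622,150) in the wrist view, the plunger is back up, and the bystanders have not moved.

```bash
python3 -c "
from workcell import bot
print(bot.job_done())"
```

```text
the job is handed in; nothing more can be done
None
```

Job handed in at about 12.8 s: I held the plunger bottomed at about 22 N for over a second and let it spring back, then hung the comb by its eye on the brass peg, with the other things left where they were.

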